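Lock the stage plate with a mallet blow

TASK

Turn the loose plate on the grey base so that its notched, blue-marked edge lies squarely against the stop bar with the notch under the bracket's pin. Then pick up the mallet and, with its face, knock the red-headed pin fully home through the notch, with a brisk blow or several (not a slow push, and never with the fingers), and put the mallet back on its rest as you found it. Leave the jar, the tip box and the dish alone.

Things in the scene. Friction and masses are not known exactly. Their poses are not given: they have to be found in the camera images.
- fixture: Fixed grey deck 200 x 160 mm, top at 20 mm; origin centre of underside. A stop bar (120 mm along y, 15 mm above deck) crosses its +x end; its stop face looks to -x, at x = 75 mm. Mid-bar a steel bracket 34 mm wide reaches over the deck from x = 91 to 55 mm, underside 15 mm and top 25 mm above the deck. It carries the upright red-headed lock pin at x = 66, y = 0.
- stop_face (a point): Point on the deck at the foot of the stop face, mid-length (directly below the bracket); axes as the fixture's.
- lock_pin (a joint): Pin travel, m: 0 up, 0.014 home (red head, 18 mm wide, 6 mm thick, resting on the bracket). Steel shank 6 mm wide; up, its tip is level with the bracket's underside; home, it reaches nearly to the deck, through the plate's notch. Resists with 6 to 8 N (spring and friction) and stays where left. Solid plate below blocks it.
- pin_top (a point): Centre of the pin's red head, on its top face: 65 mm above the bench when up, 51 mm when home.
- plate: Loose aluminium plate 90 x 70 x 10 mm (x, y, z), 0.18 kg, on the deck, wrongly turned; origin centre of underside. Its +x edge has in its middle a notch 16 mm wide, 18 mm deep, flanked by two blue strips. A square black grip post 18 x 18 mm, top 42 mm above the underside, stands at x = -22, y = 0, sides parallel to the plate's. Placed right, its +x points along the fixture's +x.
- notch (a point): Middle of the notched edge's line (centre of the notch's mouth), on the underside of the plate: x = +45 mm of the plate.
- post_top (a point): Centre of the top of the plate's black post.
- mallet: Loose mallet, 0.25 kg. Upright round head 32 mm wide, 80 mm long, a yellow face at each end. Wooden handle 16 mm wide (y) x 20 mm tall, level, runs to -x from mid-head and ends 165 mm from the head's axis; its centreline is at z = 40 mm. Origin: centre of the lower striking face; z up the head. Starts on its rest, head upright, handle level.
- mallet_grip (a point): Place to grip the handle, at x = -50, z = 40 mm of the mallet (52 mm above the bench on the rest).
- mallet_rest: Fixed white rest: base 200 x 80 x 10 mm, origin centre of underside. A black rubber pad 50 x 50 mm at x = 70 mm, top at 12 mm, carries the mallet's lower face; a fork at x = -60 mm (16 mm along x) carries the handle: slot 30 mm wide, its floor at 42 mm, its cheeks' tops at 54 mm above the bench.
- rest_pad (a point): Centre of the top of the rest's rubber pad: where the mallet's origin lies when the mallet is on its rest (x axes alike).
- bottle: Bystander: clear glass jar with a metal cap, 70 mm diameter, 110 mm tall, origin centre of its underside. Leave alone.
- tip_box: Bystander: blue pipette-tip box with a clear cover, 85 x 120 x 65 mm, origin centre of its underside. Leave alone.
- dish: Bystander: white ceramic dish, 90 mm diameter, 22 mm tall, origin centre of its underside. Leave alone.
Things that resemble listed ones, but are neither listed nor needed, are in the scene too. Of the things like the mallet, leave any that is green or purple; of the rest the smaller one is meant.

How it is judged:
On the way, in this order (a step that is already met when the one before it is completed fails the run):
1. the plate lies flat on the deck, its notched edge square against the stop bar, with the pin still up (x of notch in the frame of fixture above 0.0715 m and y of notch in the frame of fixture between -0.005 and 0.005 m and angle between the x axis of plate and the x axis of fixture, either way round below 0.12 rad and height (world z) of notch below 0.024 m and angle between plate's own z axis and vertical below 0.08 rad and value of joint lock_pin below 0.004 m), for 0.2 s.
2. the mallet strikes the pin: the pin moves down at over 0.04 m/s under the mallet (contact force between mallet and lock_pin above 1 N and velocity of joint lock_pin above 0.04 m/s).
At the end, for the whole second after the job is handed in: Plate flat, notched edge within 3.5 mm of the stop face, notch within 5 mm of centre, square within 0.12 rad; pin travel over 12 mm; mallet still, on its rest: lower face within 20 mm of the pad's centre, in line with the rest within 0.15 rad, upright within 0.12 rad (x of notch in the frame of fixture above 0.0715 m and y of notch in the frame of fixture between -0.005 and 0.005 m and angle between the x axis of plate and the x axis of fixture, either way round below 0.12 rad and height (world z) of notch below 0.024 m and angle between plate's own z axis and vertical below 0.08 rad and value of joint lock_pin above 0.012 m and horizontal distance between mallet and rest_pad below 0.02 m and distance between mallet and rest_pad below 0.022 m and angle between the x axis of mallet and the x axis of mallet_rest, either way round below 0.15 rad and angle between mallet's own z axis and vertical below 0.12 rad and linear speed of mallet below 0.02 m/s); the robot touches nothing.
It fails at once if the fingers or arm press the pin (contact force between any of the fingers, the arm and lock_pin above 2 N).
It fails at once if a bystander is shifted by more than 20 mm (distance of any of bottle, tip_box, dish from where it was at the start of the episode above 0.02 m).
It also fails if it takes over 58 s, if anything falls off the work surface, if the arm or the gripper's body presses on something with over 40 N, if the wrist force passes 120 N, or if a joint passes its speed limit or range.

ROBOT

A 7-joint arm with a two-finger parallel gripper is mounted at the origin on the work surface. World frame = base frame: x ahead of the robot, y to its left, z up, the work surface at z = 0. Lengths are in m, angles in rad, forces in N, time in s.
With the tool pointing down it reaches from about 0.425 to 0.925 m from the base axis. Payload 6.8 kg.
Tool frame: the origin (TCP) lies at the very end of the fingers, on their centre line; the grasp point (between the pads) lies 19 mm behind it; z points along the fingers, y is the line along which they close (so a half turn about z gives the same grasp; the last joint's range is limited). The gripper opens to 85 mm and grips with 20 to 120 N. Pads are 22 mm wide; open, the fingers measure 114 mm over their backs; the gripper's body (76 mm by 85 mm) begins 54 mm behind the grasp point. The pads swing forward as they close: fully open they stand 13 mm farther back than shut.
Start: joints at [-1.387, 0.477, 0.022, 1.555, -0.011, 1.109, -0.083], TCP at [0.194, 0.646, 0.231] pointing down, gripper open.
Joint ranges: [-2.96, 2.96], [-0.34, 2.1], [-1.41, 1.46], [0.24, 2.44], [-1.37, 4.51], [0.17, 1.92], [-2.96, 2.96]. Speed limits (rad/s): [2.39, 2.39, 3.14, 3.14, 3.14, 3.14, 3.14].

INTERFACE

Orientations are given as a rotation vector (axis times angle).
In Python, from bench import r gives the robot as it stands. The module is installed in compiled form; this text tells all that it offers.
- The arm moves only by the tool servo_tool, never from a script. Its argument "commands" is a list of rows, each a list of 7 numbers: the turn, a rotation vector about the world's x, y, z in degrees, then the shift along the world's x, y, z in mm, then the closure, from 0 (fully open) to 1 (shut). A call has 1 to 5 rows; each row is the pose to reach, as a shift and turn from the pose commanded when the call began; what a row does not reach only later rows make up. A row lasts 1/12 s, in which the tool goes at most 41.7 mm and 7.16 degrees, less where a joint would pass 70% of its speed; a pose out of reach is approached as far as the arm can. A call with a gripper value outside its range is refused whole. The fingers move at their own pace and stop on an object; "force" is the grip in N (left out, the last holds). Time passes only in rows, so rows that repeat a pose let the fingers close. It gives the time, the measured TCP pose, the force, the opening and the grip force at its end, in the units of the state.
- r.get_obs(): the state, without advancing time (a new reading comes with each control period).
- r.grab_frame(name): name is "scene" or "top"; returns (picture, depth): 480x640x3 uint8, blue, green, red; 480x640 float32, m along the optical axis (not along the pixel's ray), 0 where there is no reading.
- r.camera_info(name): a dict with "vertical_fov" (degrees; the focal length in pixels is half the picture's height over the tangent of half this angle, whatever the lens; pixels are square), "cx", "cy" (the principal point, pixels), "cam_to_world" (4x4, takes a point from camera to world coordinates). Camera axes: x right, y up, looking along -z (the intrinsics and any distortion apply to the point x, -y, -z); pixel columns grow to the right and rows downward; lengths in m; the calibration is good to about 2 mm. A picture is of the moment at which its call begins. camera_info takes no time and is no camera call.
- r.hand_in(): hands the job in; it is judged then, once.
The state is a dict: "clock": time; "joints": joint angles; "qvel": joint speeds; "tau": joint torques, N m; "tcp_pos": TCP position; "orientation": TCP orientation; "contact_force": force on the tool from outside, world axes, zero at the start; "moment": the same for the moment, N m; "grip_width": finger opening in m; "gripper_force": force on a finger pad.
Only numpy, scipy, OpenCV 4.12 (cv2) and the standard library are available. Lean on these libraries where they do the work, as an engineer would, in place of code of your own. Each camera call takes 0.05 s, during which the arm holds its last target. There are 200 camera calls.

## Working session

There is one attempt and no reset: what is moved stays moved. The work goes in short steps, Python scripts to look and compute and a tool call to move; the robot and the scene stay as the last step left them, time stands still between calls to the robot, and variables do not carry over. Pictures are saved under pics/ and viewed, at most 13 in all, crops included, and the job is handed in when it is done.

Besides the shell and the picture viewer there is one more tool, called after "Request:" in YAML: its name, and indented under it one key for each argument. servo_tool: Moves the arm, as the interface text tells. Its arguments: {"type":"object","properties":{"commands":{"type":"array"},"force":{"type":"number"}},"required":["commands"]}

```bash
mkdir -p pics
cat > h.py <<'E'
import numpy as np, cv2
from bench import r
def cam(n):
    c=r.camera_info(n); f=240/np.tan(np.radians(c['vertical_fov'])/2); return c,f
def cloud(n,d):
    c,f=cam(n); v,u=np.mgrid[0:480,0:640]
    P=np.stack([(u-c['cx'])/f*d,-(v-c['cy'])/f*d,-d,np.ones_like(d)],-1)
    return (P@np.array(c['cam_to_world']).T)[...,:3]
E
python3 - <<'E'
from h import *
for n in('scene','top'):
    p,d=r.grab_frame(n); np.savez(f'pics/{n}0.npz',p=p,d=d); cv2.imwrite(f'pics/{n}0.png',p)
    print(n,r.camera_info(n))
print(r.get_obs())
E
```

```text
scene {'vertical_fov': 49.34735033091761, 'cx': 317.28368469447145, 'cy': 237.10823414568694, 'cam_to_world': array([[ 0.53070038, -0.47163497,  0.70421414,  1.67787383],
       [ 0.84751082,  0.3042027 , -0.43495532, -0.65088972],
       [-0.00908371,  0.82766006,  0.56115622,  0.97753063],
       [ 0.        ,  0.        ,  0.        ,  1.        ]])}
top {'vertical_fov': 52.5862898041575, 'cx': 328.9085361061333, 'cy': 243.82238654774747, 'cam_to_world': array([[-0.00294037,  0.99208315, -0.12554831,  0.32721031],
       [-0.99997956, -0.00220415,  0.00600261,  0.05731669],
       [ 0.00567836,  0.12556339,  0.99206935,  1.44661808],
       [ 0.        ,  0.        ,  0.        ,  1.        ]])}
{'clock': 0.1, 'joints': array([-1.38711176,  0.4777303 ,  0.02235394,  1.55635211, -0.01147074,
        1.10931767, -0.08311693]), 'qvel': array([-0.00116985, -0.00070192, -0.00086545, -0.00396499, -0.00130799,
       -0.00104195,  0.00025778]), 'tau': array([ 3.60236125e-03, -5.97758389e+01,  1.61335196e+00, -2.81954384e+01,
        1.27917901e-02,  5.04034309e-03,  2.89143856e-06]), 'tcp_pos': array([0.19404242, 0.64594371, 0.23041475]), 'orientation': array([-4.56687082e-01, -3.10812879e+00,  2.63360933e-03]), 'contact_force': array([0.72860838, 0.32088401, 0.04922529]), 'moment': array([-0.00911904, -0.01458377,  0.00073185]), 'gripper_force': 0.0, 'grip_width': 0.08517825121881578}
```

View pics/top0.png

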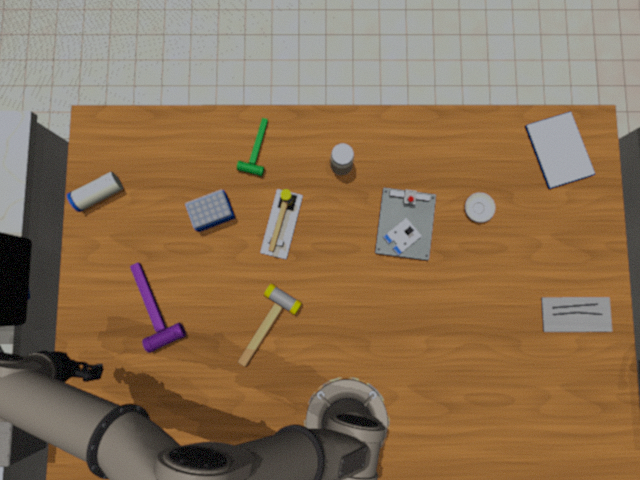

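View pics/scene0.png

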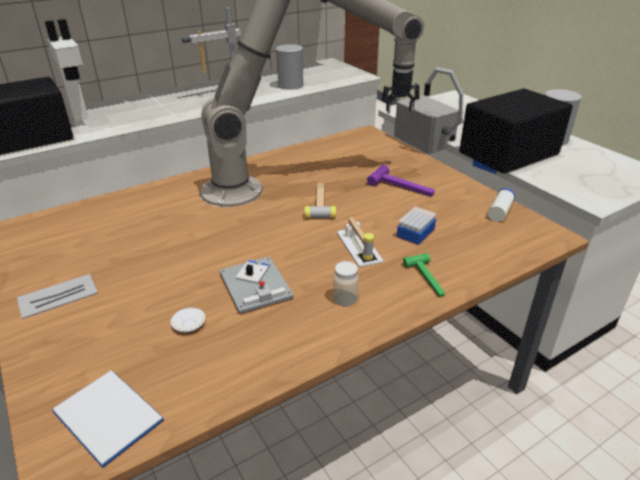

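The top view shows four mallet-like things: green (255,150), purple (155,310), a large wooden one lying flat (268,320), and a small wooden one on the white rest (280,220). Green and purple are excluded, and the smaller of the other two, which is also on the rest, is the one at (280,220). The fixture is at (407,225), with its bar towards +x. The plate's blue edge faces lower-left and its post is at (408,231). I'll confirm this in an enlarged crop.

Run:
```python
from h import *
z=np.load('pics/top0.npz');p,d=z['p'],z['d'];s=np.load('pics/scene0.npz')
X=cloud('top',d);XS=cloud('scene',s['d'])
a=cv2.resize(p[175:275,235:310],None,fx=5,fy=5,interpolation=cv2.INTER_CUBIC)
b=cv2.resize(p[175:275,365:445],None,fx=5,fy=5,interpolation=cv2.INTER_CUBIC)
cv2.imwrite('pics/crop1.png',np.hstack([a,b]))
def rect(m,Y,name):
    q=Y[m][:,:2]*1000; R=cv2.minAreaRect(q.astype(np.float32)); print(name,len(q),'med',np.median(q,0),'rect',R,'z',np.median(Y[m][:,2]))
for nm,Y,I in(('top',X,p),('scene',XS,s['p'])):
    print(nm)
    hsv=cv2.cvtColor(I,cv2.COLOR_BGR2HSV);H,S,V=cv2.split(hsv)
    print('bench z',np.median(Y[(abs(Y[...,0]-.35)<.05)&(abs(Y[...,1]+.3)<.1)][:,2]))
    F=(Y[...,0]>.38)&(Y[...,0]<.62)&(Y[...,1]>-.23)&(Y[...,1]<-.03)
    F2=(Y[...,0]>.36)&(Y[...,0]<.62)&(Y[...,1]>.1)&(Y[...,1]<.28)
    Z=Y[...,2]
    rect(F&(Z>.012)&(Z<.075),Y,'fixture all')
    rect(F&(Z>.012)&(Z<.026)&(S<90),Y,'deck')
    rect(F&(S>130)&((H<8)|(H>172)),Y,'red')
    rect(F&(S>100)&(H>100)&(H<130),Y,'blue')
    rect(F&(V<60)&(Z>.04),Y,'post')
    rect(F2&(S>150)&(H>22)&(H<35)&(Z>.08),Y,'yellow')
    rect(F2&(Z>.006)&(Z<.1),Y,'rest all')
    rect(F2&(S>70)&(S<200)&(H>8)&(H<22)&(Z>.045),Y,'handle')
```

```text
top
bench z 0.000509246482835124
fixture all 2236 med [ 540.75133599 -163.56606496] rect ((542.2344970703125, -158.70916748046875), (142.7262725830078, 155.183349609375), 89.90496063232422) z 0.0224424483910991
deck 1507 med [ 557.75919519 -160.32280551] rect ((544.05908203125, -160.7423095703125), (142.96878051757812, 154.2447967529297), 87.83940124511719) z 0.02063755848034421
red 0 med [nan nan] rect ((0.0, 0.0), (0.0, 0.0), 0.0) z nan
blue 59 med [ 499.72856753 -142.35793997] rect ((505.6335754394531, -136.8058319091797), (66.88468933105469, 12.427912712097168), 38.27859115600586) z 0.03043956181984897
post 25 med [ 541.19565127 -179.67239761] rect ((541.0110473632812, -181.43983459472656), (10.510784149169922, 13.949943542480469), 33.68130111694336) z 0.0617116777870248
yellow 0 med [nan nan] rect ((0.0, 0.0), (0.0, 0.0), 0.0) z nan
rest all 1625 med [530.6514256  197.02321075] rect ((489.99029541015625, 191.037353515625), (259.93359375, 178.0570068359375), 0.09326884895563126) z 0.012418225355079748
handle 141 med [533.39858395 201.2798573 ] rect ((551.9098510742188, 198.466049
[... 539 characters left out ...]
nan
blue 14 med [ 516.48203542 -129.34446823] rect ((517.4308471679688, -162.2947998046875), (51.80307388305664, 75.84713745117188), 21.006650924682617) z 0.029249562735586487
post 36 med [ 552.79937278 -188.63740847] rect ((551.8909301757812, -189.12094116210938), (12.648697853088379, 15.854266166687012), 62.37788391113281) z 0.05411475077341105
yellow 0 med [nan nan] rect ((0.0, 0.0), (0.0, 0.0), 0.0) z nan
rest all 737 med [523.92081773 186.92396438] rect ((490.20147705078125, 172.45074462890625), (261.187744140625, 118.15080261230469), 1.9168076515197754) z 0.019258225790644845
handle 132 med [548.62723136 194.89023029] rect ((552.9817504882812, 195.46591186523438), (18.12162208557129, 142.80178833007812), 73.82868194580078) z 0.059008719612284544
  return _methods._mean(a, axis=axis, dtype=dtype,
  ret = um.true_divide(
  ret = ret.dtype.type(ret / rcount)
```

View pics/crop1.png

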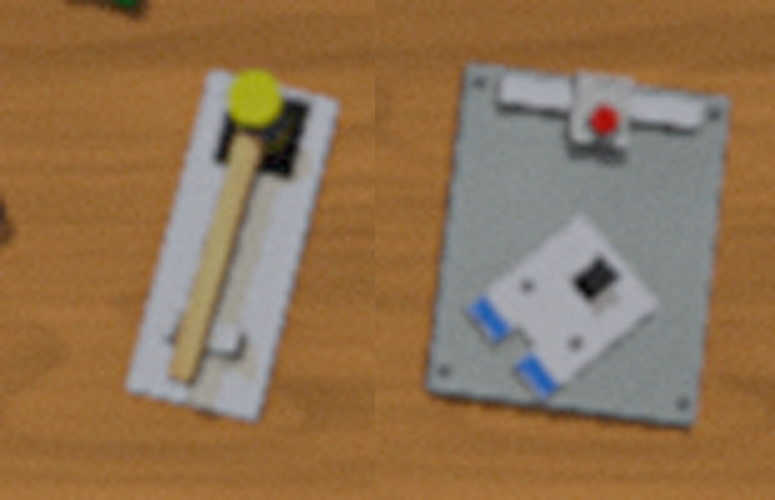

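```bash
cat >> h.py <<'E'
def ray(n,u,v,z):
    c,f=cam(n); T=np.array(c['cam_to_world']); u=np.asarray(u,float);v=np.asarray(v,float)
    D=np.stack([(u-c['cx'])/f,-(v-c['cy'])/f,-np.ones_like(u)],-1)@T[:3,:3].T
    return (T[:3,3]+D*((z-T[2,3])/D[...,2])[...,None])[...,:2]*1000
def proj(n,P):
    c,f=cam(n); T=np.linalg.inv(np.array(c['cam_to_world'])); q=np.asarray(P)@T[:3,:3].T+T[:3,3]
    return np.stack([c['cx']+f*q[...,0]/-q[...,2],c['cy']-f*q[...,1]/-q[...,2]],-1)
def big(m):
    n,l,st,ce=cv2.connectedComponentsWithStats(m.astype(np.uint8)); return l==1+np.argmax(st[1:,4])
def meas(n,p,win,f,z,name):
    k=4; u0,v0,u1,v1=win
    I=cv2.resize(p[v0:v1,u0:u1],None,fx=k,fy=k,interpolation=cv2.INTER_CUBIC)
    H,S,V=[a.astype(int) for a in cv2.split(cv2.cvtColor(I,cv2.COLOR_BGR2HSV))]
    m=big(f(H,S,V)); v,u=np.nonzero(m); u=(u+.5)/k-.5+u0; v=(v+.5)/k-.5+v0
    q=ray(n,u,v,z); R=cv2.minAreaRect(q.astype(np.float32)); 
    print(name,len(q),'px',u.mean().round(1),v.mean().round(1),'mean',q.mean(0).round(1),'rect',np.round(R[0],1),np.round(R[1],1),round(R[2],1)); return q
red=lambda H,S,V:(S>130)&((H<8)|(H>172)); yel=lambda H,S,V:(S>150)&(H>22)&(H<38)
grey=lambda H,S,V:(S<85); blk=lambda H,S,V:(V<75); blu=lambda H,S,V:(S>110)&(H>100)&(H<130)
wood=lambda H,S,V:(S>60)&(H>10)&(H<26)&(V>140)
E
python3 - <<'E'
from h import *
p=np.load('pics/top0.npz')['p'];s=np.load('pics/scene0.npz')['p']
meas('top',p,(370,180,442,268),grey,.02,'deck')
meas('top',p,(400,190,420,206),red,.065,'pin')
meas('top',p,(395,220,418,240),blk,.062,'post')
meas('top',p,(380,228,404,258),blu,.03,'blue')
meas('top',p,(272,180,300,205),yel,.092,'yel')
q=meas('top',p,(265,203,290,253),wood,.062,'handle')
meas('top',p,(255,185,310,262),grey,.01,'rest')
meas('scene',s,(250,270,275,300),red,.065,'pin')
meas('scene',s,(240,262,258,278),blk,.062,'post')
meas('scene',s,(355,225,380,245),yel,.092,'yel')
meas('scene',s,(215,255,300,315),grey,.02,'deck')
for n,d in(('top','top0'),('scene','scene0')):
    z=np.load(f'pics/{d}.npz')['d'];X=cloud(n,z);
    for w in ([(410,200),(286,196),(404,240),(430,230)] if n=='top' else [(262,284),(369,236)]): print(n,w,X[w[1],w[0]])
a=cv2.resize(s[215:320,210:390],None,fx=4,fy=4,interpolation=cv2.INTER_CUBIC)
cv2.imwrite('pics/crop2.png',a)
E
```

```text
deck 56816 px 405.6 223.3 mean [ 569.2 -179.9] rect [ 570.6 -179.5] [162.5 206.7] 82.1
pin 334 px 410.4 198.7 mean [ 633.6 -188.1] rect [ 633.7 -188.2] [13.9 14.7] 43.7
post 510 px 408.5 230.6 mean [ 540.4 -180.7] rect [ 540.6 -180.6] [14.3 20.5] 41.2
blue 436 px 397.1 249.6 mean [ 489.  -151.4] rect [ 488.8 -151.9] [24.4 10.7] 42.0
yel 1644 px 285.6 194.5 mean [640.3 171.8] rect [640.8 170.8] [34.9 29.2] 0.5
handle 3480 px 277.2 226.6 mean [552.9 197.9] rect [553.7 198.1] [ 14.4 145.6] 74.2
rest 23489 px 281.1 226.1 mean [563.1 191.4] rect [571.1 191.1] [ 84.6 203.9] 76.0
pin 238 px 261.2 283.2 mean [ 640.8 -193.7] rect [ 641.5 -194. ] [11.7 17.9] 62.8
post 816 px 249.0 269.9 mean [ 564.7 -194.3] rect [ 564. -194.] [16.4 46.8] 64.4
yel 41 px 365.8 239.4 mean [656.  151.2] rect [655.9 151. ] [7.8 5.8] 20.5
deck 42428 px 255.3 284.3 mean [ 583.  -187.1] rect [ 571.5 -183.5] [165. 230.] 82.2
top (410, 200) [ 0.63063529 -0.18753266  0.06101556]
top (286, 196) [0.6366975  0.17103196 0.0891676 ]
top (404, 240) [ 0.51701192 -0.17205201  0.03246094]
top (430, 230) [ 0.54902896 -0.25285557  0.01677391]
scene (262, 284) [ 0.64242385 -0.19236544  0.06257415]
scene (369, 236) [0.64535396 0.17093982 0.09115297]
```

View pics/crop2.png

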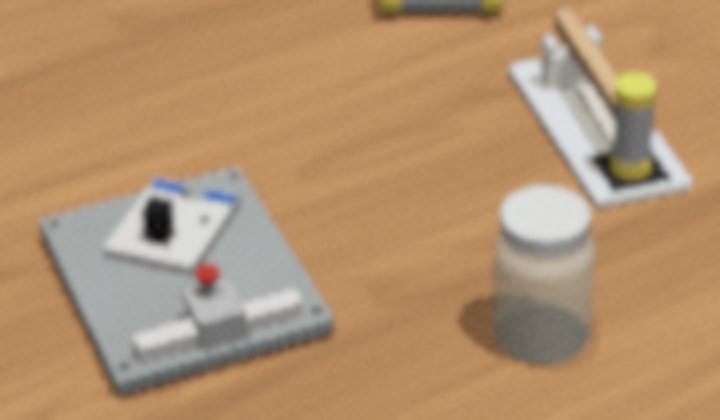

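Crop 2 confirms the target: the small wooden mallet on the white rest, with its yellow top at (636,90) in the crop. The jar is in front of it at (545,270). The fixture is at lower left with the pin at (207,275) and the plate's blue strips facing away from the bar. I'm starting the move toward the plate.

Request:
servo_tool:
  commands:
    - [0, 0, -3, 16, -38, 0, 0]
    - [0, 0, -6, 32, -76, 0, 0]
    - [0, 0, -9, 48, -114, 0, 0]
    - [0, 0, -12, 64, -152, 0, 0]
    - [0, 0, -15, 80, -190, 0, 0]

```text
clock: 0.52
tcp_pos: [0.2745, 0.4543, 0.2309]
orientation: [-0.862, -3.021, 0.001]
contact_force: [1.5, 0.1, 0.0]
grip_width: 0.0857
gripper_force: 0.0
```

Request:
servo_tool:
  commands:
    - [0, 0, -3, 16, -38, 0, 0]
    - [0, 0, -6, 32, -76, 0, 0]
    - [0, 0, -9, 48, -114, 0, 0]
    - [0, 0, -12, 64, -152, 0, 0]
    - [0, 0, -15, 80, -190, 0, 0]

```text
clock: 0.93
tcp_pos: [0.3543, 0.2644, 0.2312]
orientation: [-1.249, -2.882, 0.0]
contact_force: [1.5, 0.2, 0.2]
grip_width: 0.085
gripper_force: 0.0
```

Run:
```python
from h import *
from scipy.spatial.transform import Rotation as R
o=r.get_obs();print(o['clock'],o['joints'].round(3),o['tcp_pos'].round(4),np.degrees(np.arctan2(*R.from_rotvec(o['orientation']).as_matrix()[[1,0],1])))
p=np.load('pics/top0.npz')['p']
k=4;u0,v0=375,225;I=cv2.resize(p[v0:262,u0:410],None,fx=k,fy=k,interpolation=cv2.INTER_CUBIC)
H,S,V=[a.astype(int) for a in cv2.split(cv2.cvtColor(I,cv2.COLOR_BGR2HSV))]
n,l,st,ce=cv2.connectedComponentsWithStats(blu(H,S,V).astype(np.uint8))
i=np.argsort(-st[1:,4])[:2]+1; q=ray('top',(ce[i,0]+.5)/k-.5+u0,(ce[i,1]+.5)/k-.5+v0,.03)
for j in i:
    v,u=np.nonzero(l==j);print(cv2.minAreaRect(ray('top',(u+.5)/k-.5+u0,(v+.5)/k-.5+v0,.03).astype(np.float32)))
e=q[1]-q[0];print(q,q.mean(0),np.hypot(*e),np.degrees(np.arctan2(e[1],e[0])))
m=q.mean(0)-[540.9,-181];print('post->blue',np.degrees(np.arctan2(m[1],m[0])),np.hypot(*m))
```

```text
0.9333 [-1.031e+00  8.200e-02  2.650e-01  2.099e+00 -2.600e-02  9.640e-01
  1.000e-03] [0.3543 0.2644 0.2312] 43.14434006323363
((488.8336181640625, -151.88954162597656), (24.415197372436523, 10.670245170593262), 42.03458023071289)
((522.289306640625, -124.17552947998047), (24.712810516357422, 10.27002239227295), 38.14909362792969)
[[ 489.03945333 -151.38344263]
 [ 522.42740738 -124.17866064]] [ 505.73343036 -137.78105163] 43.068035000379965 39.173433556372714
post->blue 129.13470003944408 55.71862451962798
```

Request:
servo_tool:
  commands:
    - [0, 0, -1, 16, -37, 0, 0]
    - [0, 0, -2, 32, -74, 0, 0]
    - [0, 0, -2, 48, -112, 0, 0]
    - [0, 0, -2, 63, -149, 0, 0]
    - [0, 0, -2, 79, -186, 0, 0]

```text
clock: 1.35
tcp_pos: [0.4331, 0.0784, 0.2313]
orientation: [-1.296, -2.862, -0.001]
contact_force: [0.9, 0.2, 0.5]
grip_width: 0.0852
gripper_force: 0.0
```

Request:
servo_tool:
  commands:
    - [0, 0, -1, 16, -37, 0, 0]
    - [0, 0, -2, 32, -74, 0, 0]
    - [0, 0, -2, 48, -112, 0, 0]
    - [0, 0, -2, 63, -149, 0, 0]
    - [0, 0, -2, 79, -186, 0, 0]

```text
clock: 1.77
tcp_pos: [0.5123, -0.1074, 0.2312]
orientation: [-1.345, -2.839, -0.0]
contact_force: [0.6, 0.4, -0.4]
grip_width: 0.0852
gripper_force: 0.0
```

Request:
servo_tool:
  commands:
    - [0, 0, 0, 16, -38, -20, 0.3]
    - [0, 0, 0, 31, -75, -50, 0.3]
    - [0, 0, 0, 31, -75, -80, 0.3]
    - [0, 0, 0, 31, -75, -110, 0.3]
    - [0, 0, 0, 31, -75, -125, 0.3]

```text
clock: 2.18
tcp_pos: [0.5408, -0.1811, 0.1022]
orientation: [-1.346, -2.833, 0.003]
contact_force: [0.0, 0.4, -0.4]
grip_width: 0.06
gripper_force: 0.0
```

```bash
cat >> h.py <<'E'
from scipy.spatial.transform import Rotation as R
def st():
    o=r.get_obs();M=R.from_rotvec(o['orientation']).as_matrix()
    print('t',round(o['clock'],2),'j',o['joints'].round(2),'tcp',(o['tcp_pos']*1000).round(1),'yawY',np.degrees(np.arctan2(M[1,1],M[0,1])).round(2),'z',M[:,2].round(3),'F',o['contact_force'].round(1),'w',o['grip_width'].round(4),o['gripper_force']); return o
E
python3 - <<'E'
from h import *
st()
p,d=r.grab_frame('scene');cv2.imwrite('pics/s1.png',cv2.resize(p[225:315,200:320],None,fx=5,fy=5,interpolation=cv2.INTER_CUBIC))
E
```

```text
Traceback (most recent call last):
  File "h.py", line 31, in st
    print('t',round(o['clock'],2),'j',o['joints'].round(2),'tcp',(o['tcp_pos']*1000).round(1),'yawY',np.degrees(np.arctan2(M[1,1],M[0,1])).round(2),'z',M[:,2].round(3),'F',o['contact_force'].round(1),'w',o['grip_width'].round(4),o['gripper_force']); return o
                                                                                                                                                                                                            ^^^^^^^^^^^^^^^^^^^^^
AttributeError: 'float' object has no attribute 'round'
```

```bash
sed -i "s/o\['grip_width'\].round(4)/round(o['grip_width'],4)/" h.py
python3 - <<'E'
from h import *
st()
p,d=r.grab_frame('scene');cv2.imwrite('pics/s1.png',cv2.resize(p[225:315,200:320],None,fx=5,fy=5,interpolation=cv2.INTER_CUBIC))
E
```

```text
t 2.18 j [-0.2   0.52  0.55  1.94 -0.37  0.78  1.24] tcp [ 540.8 -181.1  102.2] yawY 39.16 z [-0.006  0.    -1.   ] F [ 0.   0.4 -0.4] w 0.06 0.0
```

View pics/s1.png

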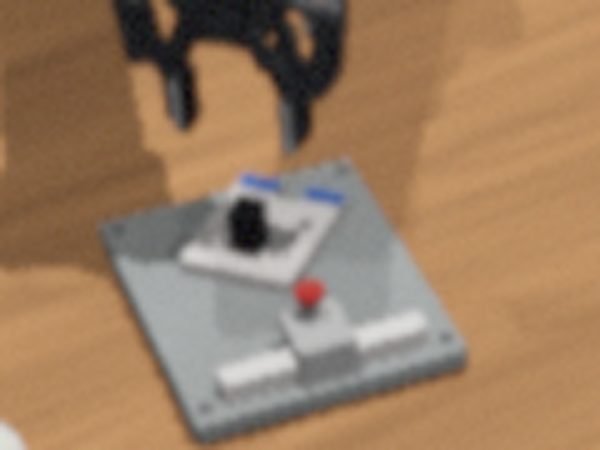

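The crop shows the fingers at (180,125) and (290,150), straddling the post at (247,215) from above, with the plate undisturbed. I'm descending.

Request:
servo_tool:
  commands:
    - [0, 0, 0, 0, 0, -25, 0.3]
    - [0, 0, 0, 0, 0, -50, 0.3]
    - [0, 0, 0, 0, 0, -68, 0.3]
    - [0, 0, 0, 0, 0, -70, 0.3]
    - [0, 0, 0, 0, 0, -70, 0.6]
  force: 30

```text
clock: 2.65
tcp_pos: [0.5427, -0.1803, 0.0361]
orientation: [-1.345, -2.838, 0.001]
contact_force: [0.3, 0.4, 0.4]
grip_width: 0.0494
gripper_force: 0.0
```

Request:
servo_tool:
  commands:
    - [0, 0, 0, 0, 0, 0, 0.9]
    - [0, 0, 0, 0, 0, 0, 0.9]
    - [0, 0, 0, 0, 0, 0, 0.9]
    - [0, 0, 0, 0, 0, 0, 0.9]
    - [0, 0, 0, 0, 0, 0, 0.9]

```text
clock: 3.07
tcp_pos: [0.5443, -0.1809, 0.038]
orientation: [1.344, 2.836, 0.001]
contact_force: [-0.7, 0.2, 7.4]
grip_width: 0.0174
gripper_force: 30.8
```

Run:
```python
from h import *
st()
p,d=r.grab_frame('scene');cv2.imwrite('pics/s1b.png',p)
```

```text
t 3.07 j [-0.15  0.62  0.48  1.97 -0.45  0.66  1.3 ] tcp [ 544.3 -180.9   38. ] yawY 39.28 z [ 0.003 -0.    -1.   ] F [-0.7  0.2  7.4] w 0.0174 30.76205849647522
```

Request:
servo_tool:
  commands:
    - [0, 0, 0, 0, 0, 2, 0.9]
    - [0, 0, -7, 0, 0, 3, 0.9]
    - [0, 0, -14, 0, 0, 3, 0.9]
    - [0, 0, -21, 0, 0, 3, 0.9]
    - [0, 0, -28, 0, 0, 3, 0.9]

```text
clock: 3.53
tcp_pos: [0.5432, -0.1803, 0.0397]
orientation: [1.999, 2.423, 0.001]
contact_force: [-0.1, 1.0, -2.0]
grip_width: 0.0172
gripper_force: 29.7
```

Request:
servo_tool:
  commands:
    - [0, 0, -7, 0, 0, 0, 0.9]
    - [0, 0, -14, 0, 0, 0, 0.9]
    - [0, 0, -21, 0, 0, 0, 0.9]
    - [0, 0, -28, 0, 0, 0, 0.9]
    - [0, 0, -35, 0, 0, 0, 0.9]

```text
clock: 3.95
tcp_pos: [0.5433, -0.1801, 0.0396]
orientation: [-2.635, -1.71, -0.001]
contact_force: [-0.0, -0.7, -1.3]
grip_width: 0.0175
gripper_force: 29.7
```

Request:
servo_tool:
  commands:
    - [0, 0, -7, 0, 0, 0, 0.9]
    - [0, 0, -14, 0, 0, 0, 0.9]
    - [0, 0, -21, 0, 0, 0, 0.9]
    - [0, 0, -28, 0, 0, 0, 0.9]
    - [0, 0, -35, 0, 0, 0, 0.9]

```text
clock: 4.37
tcp_pos: [0.5433, -0.1799, 0.0395]
orientation: [-3.027, -0.838, -0.001]
contact_force: [-0.1, -0.1, -2.0]
grip_width: 0.0174
gripper_force: 29.7
```

Request:
servo_tool:
  commands:
    - [0, 0, -7, 0, 0, 0, 0.9]
    - [0, 0, -14, 0, 0, 0, 0.9]
    - [0, 0, -21, 0, 0, 0, 0.9]
    - [0, 0, -28, 0, 0, 0, 0.9]
    - [0, 0, -35, 0, 0, 0, 0.9]

```text
clock: 4.78
tcp_pos: [0.5433, -0.1799, 0.0395]
orientation: [-3.139, 0.11, -0.0]
contact_force: [0.7, 0.0, -1.4]
grip_width: 0.0177
gripper_force: 29.7
```

Request:
servo_tool:
  commands:
    - [0, 0, -4, 0, 0, 0, 0.9]
    - [0, 0, -4, 0, 0, 0, 0.9]
    - [0, 0, -4, 0, 0, 0, 0.9]

```text
clock: 5.03
tcp_pos: [0.5432, -0.1801, 0.0393]
orientation: [-3.135, 0.207, 0.0]
contact_force: [-0.1, -0.6, -2.7]
grip_width: 0.0172
gripper_force: 29.6
```

Run:
```python
from h import *
st()
p,d=r.grab_frame('scene');t,dt=r.grab_frame('top');np.savez('pics/1.npz',p=p,d=d,t=t,dt=dt)
k=5
cv2.imwrite('pics/s2.png',np.hstack([cv2.resize(p[240:320,210:300],None,fx=k,fy=k,interpolation=cv2.INTER_CUBIC),cv2.resize(t[185:265,375:440],None,fx=k,fy=k,interpolation=cv2.INTER_CUBIC)]))
```

```text
t 5.03 j [-0.51  0.88  1.05  1.99 -1.    0.92 -0.6 ] tcp [ 543.2 -180.1   39.3] yawY -97.55 z [-0.  0. -1.] F [-0.1 -0.6 -2.7] w 0.0172 29.591119587421417
```

View pics/s2.png

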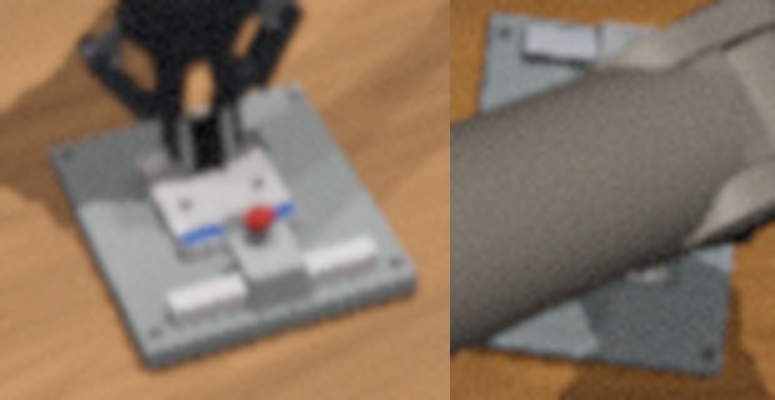

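The scene half of the crop shows the plate turned correctly: blue strips at (200,236) and (287,211) face the bar, with the pin at (258,217). I'll measure the lateral error of the blue edge relative to the bar's ends, both from the same camera.

Run:
```python
from h import *
z=np.load('pics/1.npz');p=z['p'];s0=np.load('pics/scene0.npz')['p'];t0=np.load('pics/top0.npz')['p']
th=np.radians(-7.9);ex=np.array([np.cos(th),np.sin(th)]);ey=np.array([-ex[1],ex[0]])
k=4
def up(p,w):
    I=cv2.resize(p[w[1]:w[3],w[0]:w[2]],None,fx=k,fy=k,interpolation=cv2.INTER_CUBIC); return [a.astype(int) for a in cv2.split(cv2.cvtColor(I,cv2.COLOR_BGR2HSV))]
def ext(n,p,w,f,zz,name,mn=60):
    m=f(*up(p,w)); c,l,stt,_=cv2.connectedComponentsWithStats(m.astype(np.uint8))
    for i in range(1,c):
        if stt[i,4]<mn: continue
        v,u=np.nonzero(l==i);q=ray(n,(u+.5)/k-.5+w[0],(v+.5)/k-.5+w[1],zz)
        b=q@ey;a=q@ex;print(name,stt[i,4],'ey',np.percentile(b,[1,50,99]).round(1),'ex',np.percentile(a,[1,50,99]).round(1),'px',u.mean()/k+w[0],v.mean()/k+w[1])
ext('scene',p,(240,275,275,295),blu,.03,'blue now')
wht=lambda H,S,V:(V>215)&(S<40)
ext('scene',p,(240,285,290,306),wht,.035,'bar now')
ext('scene',s0,(240,285,290,306),wht,.035,'bar 0')
ext('top',t0,(385,185,440,205),wht,.035,'bar top0')
ext('scene',p,(240,270,275,295),red,.065,'pin')
ext('top',t0,(400,190,420,206),red,.065,'pin top')
o=st();print('post',o['tcp_pos'][:2]*1000@ex,o['tcp_pos'][:2]*1000@ey)
```

```text
blue now 116 ey [-134.8 -126.6 -117.5] ex [616.9 619.7 622.7] px 250.11206896551724 286.8103448275862
bar now 299 ey [-78.6 -61.8 -46. ] ex [670.3 674.  677.6] px 277.9155518394649 290.5409698996655
bar now 318 ey [-157.  -141.1 -124.3] ex [670.5 674.3 677.9] px 251.09198113207546 298.35377358490564
bar 0 288 ey [-78.6 -61.5 -46.5] ex [670.5 674.1 677.8] px 277.9557291666667 290.55034722222223
bar 0 306 ey [-157.  -141.3 -124. ] ex [670.7 674.3 677.9] px 251.07434640522877 298.3529411764706
pin 240 ey [-110.2 -104.   -96.7] ex [654.9 662.5 670.5] px 261.7427083333333 283.8
pin top 334 ey [-106.1  -99.2  -92.3] ex [646.  653.4 660.9] px 410.79266467065867 199.0748502994012
t 5.13 j [-0.51  0.88  1.05  1.99 -1.    0.92 -0.61] tcp [ 543.2 -180.3   39.4] yawY -97.59 z [ 0.  0. -1.] F [-0.3 -0.4 -2.2] w 0.0174 29.59181696176529
post 562.8547760333176 -103.90358296562911
```

Request:
servo_tool:
  commands:
    - [0, 0, 0, 10, -1, 0, 0.9]
    - [0, 0, 0, 20, -1, 0, 0.9]
    - [0, 0, 0, 28, -2, 0, 0.9]
    - [0, 0, 0, 28, -2, 0, 0.9]

```text
clock: 5.47
tcp_pos: [0.5741, -0.1824, 0.0395]
orientation: [3.134, -0.207, 0.003]
contact_force: [0.0, -0.6, -1.4]
grip_width: 0.0176
gripper_force: 29.7
```

Run:
```python
from h import *
p,d=r.grab_frame('scene');np.savez('pics/2.npz',p=p,d=d)
cv2.imwrite('pics/s3.png',cv2.resize(p[255:315,225:300],None,fx=10,fy=10,interpolation=cv2.INTER_CUBIC))
st()
```

```text
t 5.52 j [-0.49  0.91  1.05  1.92 -1.    0.95 -0.64] tcp [ 572.7 -182.6   39.3] yawY -97.62 z [ 0.001 -0.001 -1.   ] F [-0.4 -0.9 -1.6] w 0.0175 29.654471576213837
```

View pics/s3.png

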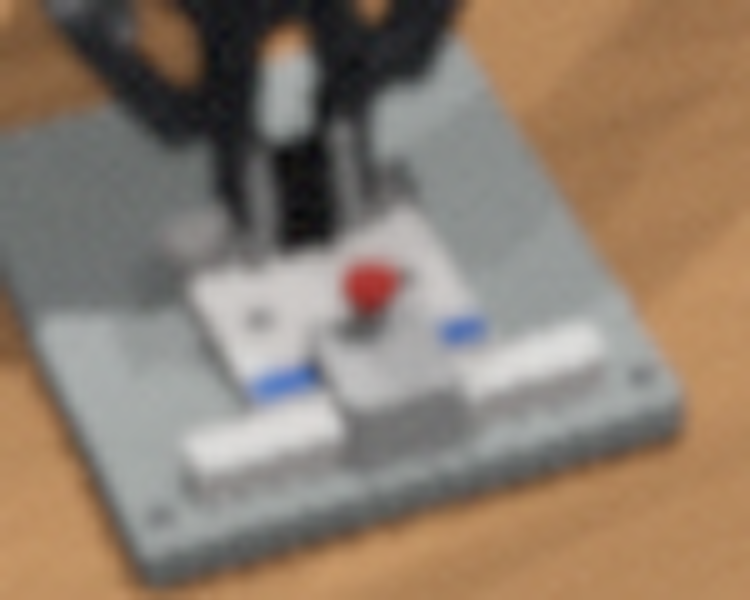

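The crop shows the plate's edge just short of the bar. The blue outer ends are at (252,388) and (487,325), and the bar's inner top corners at (188,440) and (598,322).

Run:
```python
from h import *
th=np.radians(-7.9);ex=np.array([np.cos(th),np.sin(th)]);ey=np.array([-ex[1],ex[0]])
c=lambda x,y:(225+(x+.5)/10-.5,255+(y+.5)/10-.5)
for n,x,y,z in(('blueL',252,388,.03),('blueR',487,325,.03),('barL',188,440,.035),('barR',598,322,.035),('brL',340,412,.045),('brR',468,377,.045)):
    q=ray('scene',*c(x,y),z);print(n,(q@ex).round(1),(q@ey).round(1))
p=np.load('pics/2.npz')['p'];I=cv2.resize(p[255:315,225:300],None,fx=10,fy=10,interpolation=cv2.INTER_CUBIC)
H,S,V=[a.astype(int) for a in cv2.split(cv2.cvtColor(I,cv2.COLOR_BGR2HSV))]
for nm,m,z in(('blue',(S>75)&(H>95)&(H<130),.03),('white',(V>205)&(S<35),.035)):
    n,l,s_,_=cv2.connectedComponentsWithStats(m.astype(np.uint8))
    for i in range(1,n):
        if s_[i,4]>600:
            v,u=np.nonzero(l==i);q=ray('scene',*c(u,v),z);print(nm,s_[i,4],'ey',np.percentile(q@ey,[1,99]).round(1),'ex',np.percentile(q@ex,[1,99]).round(1))
```

```text
blueL 648.7 -135.8
blueR 650.3 -66.6
barL 668.1 -160.1
barR 668.0 -39.5
brL 685.9 -121.5
brR 686.6 -84.6
blue 681 ey [-79.  -68.5] ex [645.1 653.8]
blue 1272 ey [-135.1 -117.9] ex [645.7 654.8]
white 3002 ey [-77.8 -43.8] ex [668.6 680.2]
white 761 ey [-136.3 -127.1] ex [634.6 648.7]
white 3742 ey [-159.  -122.6] ex [668.5 680.2]
```

Request:
servo_tool:
  commands:
    - [0, 0, 0, 2, 0.2, -1, 0.9]
    - [0, 0, 0, 3.5, 0, -2, 0.9]
    - [0, 0, 0, 5, -0.2, -2, 0.9]
    - [0, 0, 0, 6.5, -0.4, -2, 0.9]
    - [0, 0, 0, 8, -0.6, -2, 0.9]

```text
clock: 5.93
tcp_pos: [0.5781, -0.1838, 0.038]
orientation: [3.134, -0.213, -0.002]
contact_force: [-3.8, 0.6, 7.1]
grip_width: 0.0174
gripper_force: 30.8
```

Request:
servo_tool:
  commands:
    - [0, 0, 0, 1, -0.1, 0, 0.9]
    - [0, 0, 0, 2, -0.3, 0, 0.9]
    - [0, 0, 0, 2, -0.3, 0, 0.9]

```text
clock: 6.18
tcp_pos: [0.5796, -0.1841, 0.038]
orientation: [-3.134, 0.214, 0.003]
contact_force: [-5.4, 1.6, 7.9]
grip_width: 0.0176
gripper_force: 30.9
```

Request:
servo_tool:
  commands:
    - [0, 0, 0, 1, -0.1, 0, 0.9]
    - [0, 0, 0, 2, -0.3, 0, 0.9]
    - [0, 0, 0, 2, -0.3, 0, 0.9]

```text
clock: 6.43
tcp_pos: [0.5797, -0.184, 0.0379]
orientation: [-3.132, 0.214, 0.008]
contact_force: [-11.3, 3.2, 13.4]
grip_width: 0.0177
gripper_force: 31.4
```

Request:
servo_tool:
  commands:
    - [0, 0, 0, -1, 0.6, 0, 0.9]
    - [0, 0, 0, -1, 0.6, 1, 0.6]
    - [0, 0, 0, -1, 0.6, 1, 0.4]
    - [0, 0, 0, -1, 0.6, 1, 0.4]
    - [0, 0, 0, -1, 0.6, 20, 0.3]

```text
clock: 6.85
tcp_pos: [0.5808, -0.1818, 0.0547]
orientation: [-3.133, 0.21, 0.007]
contact_force: [-0.4, 0.9, 0.1]
grip_width: 0.0596
gripper_force: 0.0
```

Request:
servo_tool:
  commands:
    - [0, 0, 0, 0, 0, 30, 0.2]
    - [0, 0, 0, 0, 0, 65, 0.2]
    - [0, 0, 0, -20, 30, 100, 0.2]
    - [0, 0, 0, -40, 70, 110, 0.2]
    - [0, 0, 0, -50, 110, 110, 0.2]

```text
clock: 7.27
tcp_pos: [0.5351, -0.0849, 0.1694]
orientation: [3.134, -0.219, 0.007]
contact_force: [1.1, 0.1, -0.4]
grip_width: 0.0684
gripper_force: 0.0
```

Request:
servo_tool:
  commands:
    - [0, 0, 0, 0, 40, 0, 0.2]
    - [0, 0, 0, 0, 80, 0, 0.2]
    - [0, 0, 0, 0, 120, 0, 0.2]
    - [0, 0, 0, 0, 160, 0, 0.2]

```text
clock: 7.6
tcp_pos: [0.5351, 0.0792, 0.1668]
orientation: [-3.134, 0.211, -0.001]
contact_force: [0.3, -0.6, -0.6]
grip_width: 0.0684
gripper_force: 0.0
```

Run:
```python
from h import *
st()
p,d=r.grab_frame('scene');t,dt=r.grab_frame('top');np.savez('pics/3.npz',p=p,d=d,t=t,dt=dt)
cv2.imwrite('pics/s4.png',np.hstack([cv2.resize(p[255:315,225:285],None,fx=7,fy=7,interpolation=cv2.INTER_CUBIC),cv2.resize(t[185:245,380:434],None,fx=7,fy=7,interpolation=cv2.INTER_CUBIC)]))
```

```text
t 7.6 j [-1.16  0.77  1.36  1.99 -0.86  1.13 -1.13] tcp [535.1  79.2 166.8] yawY -97.69 z [ 0.001  0.    -1.   ] F [ 0.3 -0.6 -0.6] w 0.0684 0.0
```

View pics/s4.png

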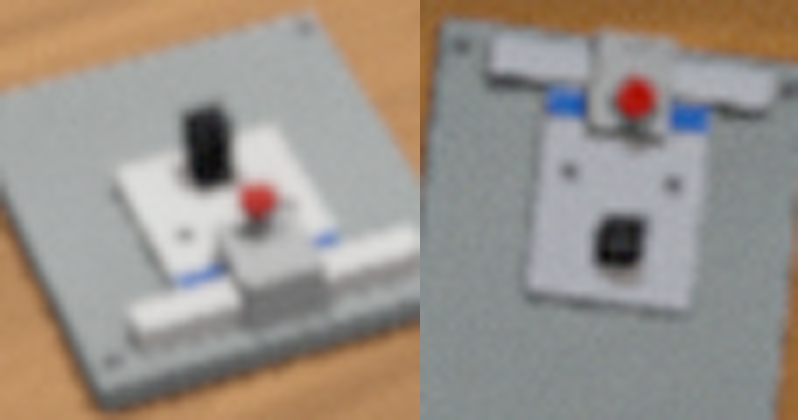

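The top half of the crop shows the plate seated: blue ends at (549,100) and (710,120), against the bar ends at (490,62) and (774,92). It is centred within about 1 mm. The pin, at (636,100), is still up. Next I turn the tool for the mallet.

Request:
servo_tool:
  commands:
    - [0, 0, 7, 4, 8, 0, 0.2]
    - [0, 0, 14, 8, 16, 0, 0.2]
    - [0, 0, 21, 12, 24, 0, 0.2]
    - [0, 0, 28, 16, 32, 0, 0.2]
    - [0, 0, 35, 20, 40, 0, 0.2]

```text
clock: 8.12
tcp_pos: [0.5556, 0.1168, 0.1667]
orientation: [3.051, 0.75, 0.001]
contact_force: [-0.8, -0.7, -0.2]
grip_width: 0.0684
gripper_force: 0.0
```

Request:
servo_tool:
  commands:
    - [0, 0, 7, 4, 8, 0, 0.2]
    - [0, 0, 14, 8, 16, 0, 0.2]
    - [0, 0, 21, 12, 24, 0, 0.2]
    - [0, 0, 28, 16, 32, 0, 0.2]
    - [0, 0, 35, 20, 40, 0, 0.2]

```text
clock: 8.53
tcp_pos: [0.5756, 0.1568, 0.1667]
orientation: [2.684, 1.632, 0.001]
contact_force: [-0.2, -0.8, -0.7]
grip_width: 0.0684
gripper_force: 0.0
```

Request:
servo_tool:
  commands:
    - [0, 0, 7, 4, 5, 0, 0.2]
    - [0, 0, 14, 8, 10, 0, 0.2]
    - [0, 0, 21, 12, 15, 0, 0.2]
    - [0, 0, 28, 16, 20, 0, 0.2]
    - [0, 0, 35, 19, 26, 0, 0.2]

```text
clock: 8.95
tcp_pos: [0.5948, 0.1823, 0.1667]
orientation: [2.069, 2.363, 0.0]
contact_force: [-0.1, -0.7, 0.6]
grip_width: 0.0686
gripper_force: 0.0
```

Request:
servo_tool:
  commands:
    - [0, 0, 7, 0, 0, 0, 0.2]
    - [0, 0, 14, 0, 0, 0, 0.2]
    - [0, 0, 21, 0, 0, 0, 0.2]
    - [0, 0, 28, 0, 0, 0, 0.2]
    - [0, 0, 35, 0, 0, 0, 0.2]

```text
clock: 9.37
tcp_pos: [0.5945, 0.1822, 0.1666]
orientation: [1.263, 2.876, 0.0]
contact_force: [-0.6, -0.5, 0.6]
grip_width: 0.068
gripper_force: 0.0
```

Request:
servo_tool:
  commands:
    - [0, 0, 7, 0, 0, 0, 0.2]
    - [0, 0, 14, 0, 0, 0, 0.2]
    - [0, 0, 21, 0, 0, 0, 0.2]
    - [0, 0, 28, 0, 0, 0, 0.2]
    - [0, 0, 32, 0, 0, 0, 0.2]

```text
clock: 9.78
tcp_pos: [0.5945, 0.1821, 0.1667]
orientation: [0.421, 3.113, 0.0]
contact_force: [0.2, 0.2, 0.4]
grip_width: 0.0683
gripper_force: 0.0
```

Run:
```python
from h import *
s=np.load('pics/scene0.npz');t=np.load('pics/top0.npz')
for n,d in(('scene',s),('top',t)):
    w=(352,225,385,245) if n=='scene' else (272,180,300,205)
    X=cloud(n,d['d']);H,S,V=cv2.split(cv2.cvtColor(d['p'],cv2.COLOR_BGR2HSV))
    m=np.zeros((480,640),bool);m[w[1]:w[3],w[0]:w[2]]=1
    m&=(S>110)&(H>20)&(H<40)&(X[...,2]>.083); v,u=np.nonzero(m);q=ray(n,u,v,.092)
    print(n,m.sum(),q.mean(0),cv2.minAreaRect(q.astype(np.float32)))
st()
```

```text
scene 64 [649.9845721  165.49831083] ((651.8440551757812, 164.28900146484375), (27.215002059936523, 38.34889221191406), 53.71455383300781)
top 93 [641.52790217 172.55227148] ((641.8838500976562, 172.27078247070312), (29.19520378112793, 25.61830711364746), 0.4074161648750305)
t 9.78 j [-0.8   0.5   0.55  1.78 -0.32  0.95  1.19] tcp [594.5 182.1 166.7] yawY 74.6 z [ 0.  0. -1.] F [0.2 0.2 0.4] w 0.0683 0.0
```

Request:
servo_tool:
  commands:
    - [0, 0, 0, 0, 3.5, -30, 0.3]
    - [0, 0, 0, 0, 3.5, -65, 0.3]
    - [0, 0, 0, 0, 3.5, -100, 0.3]
    - [0, 0, 0, 0, 3.5, -125, 0.3]
    - [0, 0, 0, 0, 3.5, -133, 0.3]
  force: 110

```text
clock: 10.2
tcp_pos: [0.5916, 0.185, 0.0296]
orientation: [-0.429, -3.107, 0.005]
contact_force: [-1.1, 0.1, -0.2]
grip_width: 0.0599
gripper_force: 0.0
```

Request:
servo_tool:
  commands:
    - [0, 0, 0, 0, 0, 0, 0.6]
    - [0, 0, 0, 0, 0, 0, 0.7]
    - [0, 0, 0, 0, 0, 0, 0.95]
    - [0, 0, 0, 0, 0, 0, 0.95]
    - [0, 0, 0, 0, 0, 0, 0.95]

```text
clock: 10.62
tcp_pos: [0.5959, 0.1866, 0.036]
orientation: [0.43, 3.109, 0.003]
contact_force: [-0.9, -0.3, 6.9]
grip_width: 0.014
gripper_force: 107.9
```

Request:
servo_tool:
  commands:
    - [0, 0, 0, 0, 0, 0, 0.95]
    - [0, 0, 0, 0, 0, 0, 0.95]
    - [0, 0, 0, 0, 0, 0, 0.95]

```text
clock: 10.87
tcp_pos: [0.5959, 0.1865, 0.0359]
orientation: [0.43, 3.109, 0.003]
contact_force: [-1.6, -0.3, 6.3]
grip_width: 0.0141
gripper_force: 107.9
```

Run:
```python
from h import *
st()
```

```text
t 10.87 j [-0.73  0.68  0.46  1.84 -0.43  0.72  1.26] tcp [595.9 186.5  35.9] yawY 74.26 z [ 0.004  0.001 -1.   ] F [-1.6 -0.3  6.3] w 0.0141 107.88162231445312
```

Request:
servo_tool:
  commands:
    - [0, 0, 0, 0, 0, 15, 0.95]
    - [0, 0, 0, 0, 0, 40, 0.95]
    - [0, 0, 0, 0, 0, 75, 0.95]
    - [0, 0, 0, 0, 0, 110, 0.95]
    - [0, 0, 0, 0, 0, 140, 0.95]

```text
clock: 11.28
tcp_pos: [0.5944, 0.1862, 0.1765]
orientation: [0.43, 3.111, 0.002]
contact_force: [0.6, 0.5, -2.6]
grip_width: 0.0141
gripper_force: 107.5
```

Run:
```python
from h import *
st(); p,d=r.grab_frame('scene');t,dt=r.grab_frame('top');np.savez('pics/4.npz',p=p,d=d,t=t,dt=dt)
X=cloud('scene',d);H,S,V=cv2.split(cv2.cvtColor(p,cv2.COLOR_BGR2HSV));m=(S>110)&(H>20)&(H<40)&(X[...,0]>.6)&(abs(X[...,1]-.17)<.06)&(X[...,2]>.1)
print(np.percentile(X[m],[2,50,98],axis=0).round(3) if m.any() else 'none')
X=cloud('top',dt);H,S,V=cv2.split(cv2.cvtColor(t,cv2.COLOR_BGR2HSV));m=(S>110)&(H>20)&(H<40)&(X[...,0]>.6)&(abs(X[...,1]-.17)<.06)&(X[...,2]>.1)
print(np.percentile(X[m],[2,50,98],axis=0).round(3) if m.any() else 'none')
```

```text
t 11.28 j [-0.82  0.5   0.57  1.77 -0.32  0.97  1.17] tcp [594.4 186.2 176.5] yawY 74.26 z [ 0.001  0.001 -1.   ] F [ 0.6  0.5 -2.6] w 0.0141 107.48519897460938
[[0.603 0.154 0.155]
 [0.647 0.167 0.226]
 [0.659 0.196 0.233]]
[[0.639 0.161 0.173]
 [0.639 0.161 0.173]
 [0.639 0.161 0.173]]
```

Request:
servo_tool:
  commands:
    - [0, 0, 0, -3, -36, 0, 0.95]
    - [0, 0, 0, -6, -72, 0, 0.95]
    - [0, 0, 0, -9, -108, 0, 0.95]
    - [0, 0, 0, -12, -144, 0, 0.95]
    - [0, 0, 0, -15, -180, 0, 0.95]

```text
clock: 11.8
tcp_pos: [0.5781, 0.0049, 0.1732]
orientation: [-0.429, -3.111, -0.0]
contact_force: [1.3, -0.5, -3.5]
grip_width: 0.0138
gripper_force: 107.8
```

Request:
servo_tool:
  commands:
    - [0, 0, 0, 2, -36, 0, 0.95]
    - [0, 0, 0, 4, -72, 0, 0.95]
    - [0, 0, 0, 6, -108, 0, 0.95]
    - [0, 0, 0, 8, -144, -20, 0.95]
    - [0, 0, 0, 10, -181, -40, 0.95]

```text
clock: 12.22
tcp_pos: [0.5897, -0.1756, 0.134]
orientation: [0.428, 3.11, 0.001]
contact_force: [0.4, 1.2, -2.5]
grip_width: 0.0141
gripper_force: 108.0
```

Request:
servo_tool:
  commands:
    - [0, 0, 0, 0, 0, -20, 0.95]
    - [0, 0, 0, 0, 0, -20, 0.95]

```text
clock: 12.38
tcp_pos: [0.5854, -0.1768, 0.1099]
orientation: [-0.437, -3.104, 0.001]
contact_force: [-0.9, 1.7, -3.5]
grip_width: 0.0143
gripper_force: 107.9
```

Run:
```python
from h import *
st(); p,d=r.grab_frame('scene');t,dt=r.grab_frame('top');np.savez('pics/5.npz',p=p,d=d,t=t,dt=dt)
cv2.imwrite('pics/s5.png',np.hstack([cv2.resize(p[225:315,215:305],None,fx=4.44,fy=4.44,interpolation=cv2.INTER_CUBIC),cv2.resize(t[165:265,370:470],None,fx=4,fy=4,interpolation=cv2.INTER_CUBIC)]))
```

```text
t 12.38 j [-0.22  0.57  0.56  1.84 -0.39  0.85  1.83] tcp [ 585.4 -176.8  109.9] yawY 73.98 z [-0.007  0.    -1.   ] F [-0.9  1.7 -3.5] w 0.0143 107.89018750190735
```

View pics/s5.png

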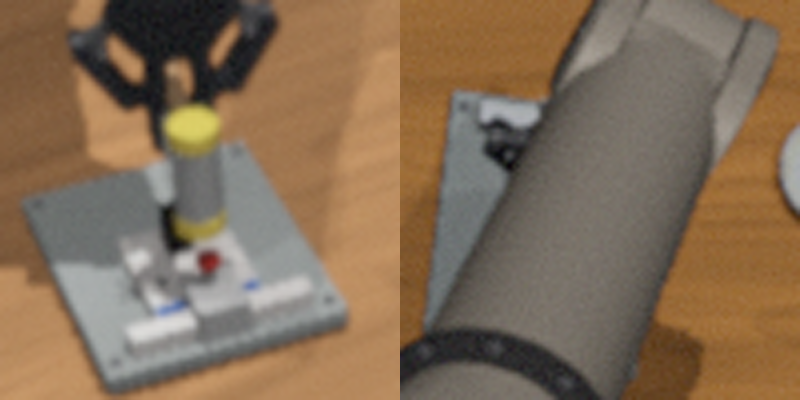

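The scene crop shows the mallet held upright, with its lower face around (201,222), above the pin at (208,257). I'll check that alignment numerically.

Run:
```python
from h import *
z=np.load('pics/5.npz');p=z['p'];d=z['d'];X=cloud('scene',d)
H,S,V=cv2.split(cv2.cvtColor(p,cv2.COLOR_BGR2HSV));m=np.zeros((480,640),bool);m[245:282,248:270]=1
y=m&(S>110)&(H>20)&(H<40);v,u=np.nonzero(y)
lo=v>262
print('top end px',u[~lo].mean(),v[~lo].mean(),'low',u[lo].mean(),v[lo].mean(),v[lo].max())
print('cloud lower',np.median(X[y&(np.arange(480)[:,None]>262)],0),'upper',np.percentile(X[y&(np.arange(480)[:,None]<=262)],[5,50,95],axis=0))
k=4.44
print('face',ray('scene',215+200/k,225+222/k,.087),'pin',ray('scene',215+208/k,225+256/k,.065))
# predicted px of face centre & head top for head axis = tcp+(47.5,-14)
o=st()
for zz in(.086,.166): print(proj('scene',[o['tcp_pos'][0]+.0475,o['tcp_pos'][1]-.014,zz]))
meas('scene',p,(250,275,275,295),red,.065,'pin')
```

```text
top end px 258.09090909090907 253.48760330578511 low 257.72222222222223 276.3888888888889 279
cloud lower [ 0.6402444  -0.19494697  0.09101748] upper [[ 0.58013992 -0.20598397  0.13459251]
 [ 0.63689873 -0.1920716   0.1625486 ]
 [ 0.6498256  -0.16919246  0.16611701]]
face [ 632.32342326 -191.35064981] pin [ 639.71857212 -191.27187587]
t 12.48 j [-0.22  0.57  0.56  1.84 -0.39  0.85  1.83] tcp [ 588.3 -173.7  112.9] yawY 74.27 z [-0.002  0.001 -1.   ] F [-0.2  0.9 -2.3] w 0.0138 107.89539098739624
[261.82972019 275.50289684]
[259.76664935 251.86884919]
pin 151 px 261.6 283.6 mean [ 642.9 -193.6] rect [ 643.4 -193.4] [ 9.4 14.5] 74.7
```

Request:
servo_tool:
  commands:
    - [0, 0, 0, 2, -3, 0, 0.95]
    - [0, 0, 0, 2, -3, 0, 0.95]
    - [0, 0, 0, 2, -3, -17, 0.95]
    - [0, 0, 0, 2, -3, -34, 0.95]
    - [0, 0, 0, 2, -3, -34, 0.95]

```text
clock: 12.9
tcp_pos: [0.5918, -0.1762, 0.0792]
orientation: [0.427, 3.112, 0.0]
contact_force: [-0.7, -0.9, -2.8]
grip_width: 0.0141
gripper_force: 108.3
```

Request:
servo_tool:
  commands:
    - [0, 0, 0, 0, 0, 20, 0.95]
    - [0, 0, 0, 0, 0, 34, 0.95]

```text
clock: 13.07
tcp_pos: [0.5914, -0.1767, 0.1153]
orientation: [-0.428, -3.112, -0.0]
contact_force: [1.0, 0.1, -2.1]
grip_width: 0.0139
gripper_force: 108.0
```

Run:
```python
from h import *
p,d=r.grab_frame('scene');np.savez('pics/6.npz',p=p,d=d);st()
for f in (5,6): meas('scene',np.load(f'pics/{f}.npz')['p'],(250,275,275,300),red,.065,'pin')
X=cloud('scene',d);H,S,V=cv2.split(cv2.cvtColor(p,cv2.COLOR_BGR2HSV));m=np.zeros((480,640),bool);m[275:300,250:275]=1;m&=((H<8)|(H>172))&(S>130);print(np.median(X[m],0))
```

```text
t 13.12 j [-0.22  0.57  0.56  1.82 -0.39  0.86  1.83] tcp [ 593.5 -177.8  118.6] yawY 74.31 z [ 0.005 -0.001 -1.   ] F [ 0.9 -0.8  0. ] w 0.014 108.01525354385376
pin 151 px 261.6 283.6 mean [ 642.9 -193.6] rect [ 643.4 -193.4] [ 9.4 14.5] 74.7
pin 146 px 261.7 286.0 mean [ 652.6 -198.3] rect [ 652.5 -198.1] [10.1 11.8] 57.3
[ 0.63871963 -0.19272944  0.05292994]
```

Request:
servo_tool:
  commands:
    - [0, 0, 0, 0, 0, -14, 0.95]
    - [0, 0, 0, 0, 0, -28, 0.95]
    - [0, 0, 0, 0, 0, -42, 0.95]
    - [0, 0, 0, 0, 0, -42, 0.95]

```text
clock: 13.45
tcp_pos: [0.5897, -0.1765, 0.0695]
orientation: [-0.429, -3.109, -0.002]
contact_force: [-2.5, 1.8, 5.0]
grip_width: 0.0144
gripper_force: 113.7
```

Request:
servo_tool:
  commands:
    - [0, 0, 0, 0, 0, 20, 0.95]
    - [0, 0, 0, 0, 0, 42, 0.95]

```text
clock: 13.62
tcp_pos: [0.5887, -0.1764, 0.1106]
orientation: [-0.428, -3.105, -0.0]
contact_force: [1.0, -0.3, -2.6]
grip_width: 0.0143
gripper_force: 112.5
```

Run:
```python
from h import *
p,d=r.grab_frame('scene');np.savez('pics/7.npz',p=p,d=d);st()
for f in (6,7): meas('scene',np.load(f'pics/{f}.npz')['p'],(250,275,275,300),red,.065,'pin')
X=cloud('scene',d);H,S,V=cv2.split(cv2.cvtColor(p,cv2.COLOR_BGR2HSV));m=np.zeros((480,640),bool);m[275:300,250:275]=1;m&=((H<8)|(H>172))&(S>130);print(np.median(X[m],0))
```

```text
t 13.67 j [-0.22  0.57  0.56  1.83 -0.39  0.86  1.83] tcp [ 591.9 -177.8  115.9] yawY 74.25 z [ 0.001 -0.    -1.   ] F [ 1.6 -0.6  0.7] w 0.0143 112.70894408226013
pin 146 px 261.7 286.0 mean [ 652.6 -198.3] rect [ 652.5 -198.1] [10.1 11.8] 57.3
pin 140 px 262.0 286.9 mean [ 656.2 -199.4] rect [ 656.1 -199. ] [10.2 11.3] 29.0
[ 0.63688144 -0.19207274  0.04822037]
```

Request:
servo_tool:
  commands:
    - [0, 0, 0, 0, 0, 25, 0.95]
    - [0, 0, 0, -2, 30, 50, 0.95]
    - [0, 0, 0, -4, 65, 60, 0.95]
    - [0, 0, 0, -6, 105, 60, 0.95]
    - [0, 0, 0, -8, 145, 60, 0.95]

```text
clock: 14.08
tcp_pos: [0.5827, -0.0311, 0.1729]
orientation: [-0.432, -3.112, -0.0]
contact_force: [-0.1, 1.2, -3.5]
grip_width: 0.0139
gripper_force: 112.7
```

Request:
servo_tool:
  commands:
    - [0, 0, 0, 0, 20, 0, 0.95]
    - [0, 0, 0, 0, 20, 0, 0.95]
    - [0, 0, 0, 0, 20, 0, 0.95]

```text
clock: 14.33
tcp_pos: [0.5824, -0.0102, 0.1719]
orientation: [-0.423, -3.11, 0.001]
contact_force: [-0.8, -0.7, -2.3]
grip_width: 0.0144
gripper_force: 112.6
```

Run:
```python
from h import *
p,d=r.grab_frame('scene');t,dt=r.grab_frame('top');np.savez('pics/8.npz',p=p,d=d,t=t,dt=dt);o=st()
a=np.load('pics/scene0.npz');b=np.load('pics/top0.npz')
for n,q,dd,w in(('scene',a['p'],a['d'],(250,272,275,300)),('scene',p,d,(250,272,275,300)),('top',b['p'],b['d'],(400,190,420,206)),('top',t,dt,(400,190,420,206))):
    meas(n,q,w,red,.058,n)
    X=cloud(n,dd);H,S,V=cv2.split(cv2.cvtColor(q,cv2.COLOR_BGR2HSV));m=np.zeros((480,640),bool);m[w[1]:w[3],w[0]:w[2]]=1;m&=((H<8)|(H>172))&(S>130);print(np.median(X[m],0),np.percentile(X[m][:,2],90))
for z in(.065,.051): print('pred px',proj('scene',[.637,-.191,z]),proj('top',[.637,-.191,z]))
x,y=proj('scene',[o['tcp_pos'][0]+.0475,o['tcp_pos'][1]-.014,o['tcp_pos'][2]+.015]).astype(int)
cv2.imwrite('pics/s6.png',np.hstack([cv2.resize(p[y-35:y+35,x-35:x+35],None,fx=5.7,fy=5.7,interpolation=cv2.INTER_CUBIC),cv2.resize(p[250:320,220:290],None,fx=5.7,fy=5.7,interpolation=cv2.INTER_CUBIC)]))
```

```text
t 14.43 j [-0.54  0.44  0.61  1.87 -0.31  0.93  1.5 ] tcp [582.6 -13.5 172.6] yawY 74.22 z [-0.002 -0.001 -1.   ] F [ 0.7 -0.8 -2.6] w 0.0141 112.60058283805847
scene 238 px 261.2 283.2 mean [ 632.8 -190.2] rect [ 633.5 -190.5] [11.8 18.1] 62.8
[ 0.63844871 -0.19294966  0.06185587] 0.06376579214314093
scene 158 px 261.7 286.8 mean [ 647.6 -196.2] rect [ 647.4 -196.2] [11.  11.8] 57.3
[ 0.63914762 -0.19233135  0.04888514] 0.050754323073179154
top 334 px 410.4 198.7 mean [ 635.2 -189.4] rect [ 635.2 -189.4] [14.  14.8] 43.7
[ 0.6331242  -0.18753266  0.06412908] 0.06851024794936356
top 300 px 409.8 199.5 mean [ 632.7 -187.5] rect [ 633.  -187.2] [14.  13.7] 43.7
[ 0.63333511 -0.18829158  0.05017075] 0.055424847098804526
pred px [261.48654716 282.10015924] [411.37499473 197.55414916]
pred px [261.83397022 286.0232267 ] [410.54408619 198.60438094]
```

View pics/s6.png

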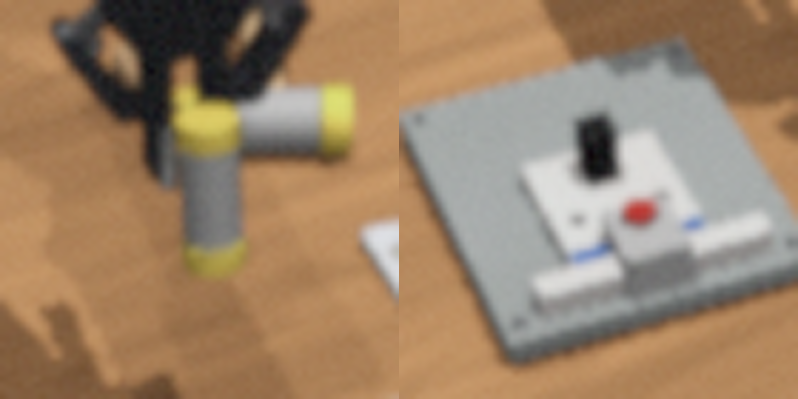

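The right half of the crop shows the red head sitting low on the bracket at (640,212) and the plate still seated. The left half shows the mallet still upright in the grip. I'll quantify the mallet's tilt and height before deciding whether another blow is needed.

Run:
```python
from h import *
from scipy.optimize import least_squares
def cyl(f,tcp):
    z=np.load(f'pics/{f}.npz');p=z['p'];X=cloud('scene',z['d']);H,S,V=[a.astype(int) for a in cv2.split(cv2.cvtColor(p,cv2.COLOR_BGR2HSV))]
    h=np.array(tcp)/1000+[.0475,-.014,0]
    m=(np.hypot(X[...,0]-h[0],X[...,1]-h[1])<.035)&(X[...,2]>tcp[2]/1000-.04)&(X[...,2]<tcp[2]/1000+.075)
    yl=m&(S>110)&(H>20)&(H<40); gr=m&(S<60)&(V>60)
    print(f,'yellow z rel tcp',np.percentile(X[yl][:,2]*1000-tcp[2],[1,5,95,99]).round(1), yl.sum(),gr.sum())
    b=(yl|gr)&(X[...,2]<tcp[2]/1000+.048); Q=X[b]-h
    def res(v):
        ax=np.array([v[2],v[3],1]);ax/=np.linalg.norm(ax);w=Q-[v[0],v[1],.015];return np.linalg.norm(np.cross(w,ax),axis=1)-.016
    s=least_squares(res,[0,0,0,0],loss='soft_l1',f_scale=.003);print('off',(s.x[:2]*1000).round(1),'tilt deg',np.degrees(s.x[2:]).round(1))
cyl(4,(594.4,186.2,176.5));cyl(8,(582.4,-11,172.3))
```

```text
4 yellow z rel tcp [-22.4 -19.7  56.3  57.2] 109 125
off [-0.9  0.4] tilt deg [1.6 1.7]
8 yellow z rel tcp [-15.8 -13.1  61.8  63. ] 125 151
off [-1.3  1.1] tilt deg [-6.4  1.8]
```

The second blow turned the mallet about 7° nose-up in the grip, which accounts for the extra tool depth. The pin travel therefore reads as home (13–14 mm by depth). I'm returning to the rest and pitching the tool 7° so the mallet is level again.

Request:
servo_tool:
  commands:
    - [0.4, 1.4, 0, 2, 40, 0, 0.95]
    - [0.8, 2.8, 0, 4, 80, 0, 0.95]
    - [1.2, 4.2, 0, 6, 120, 0, 0.95]
    - [1.6, 5.6, 0, 8, 160, 0, 0.95]
    - [1.9, 6.7, 0, 9, 199, 0, 0.95]

```text
clock: 14.85
tcp_pos: [0.5929, 0.1864, 0.1733]
orientation: [-0.418, -2.991, -0.025]
contact_force: [0.9, -0.0, -2.8]
grip_width: 0.0142
gripper_force: 112.6
```

Request:
servo_tool:
  commands:
    - [0, 0, 0, 0, 0, -30, 0.95]
    - [0, 0, 0, 0, 0, -60, 0.95]
    - [0, 0, 0, 0, 0, -60, 0.95]
    - [0, 0, 0, 0, 0, -60, 0.95]

```text
clock: 15.18
tcp_pos: [0.5913, 0.1842, 0.1123]
orientation: [-0.417, -2.989, -0.021]
contact_force: [0.7, -0.6, -1.5]
grip_width: 0.0142
gripper_force: 112.3
```

Run:
```python
from h import *
from scipy.optimize import least_squares
o=st();p,d=r.grab_frame('scene');t,dt=r.grab_frame('top');np.savez('pics/9.npz',p=p,d=d,t=t,dt=dt)
tcp=o['tcp_pos']*1000;X=cloud('scene',d);H,S,V=[a.astype(int) for a in cv2.split(cv2.cvtColor(p,cv2.COLOR_BGR2HSV))]
h=tcp/1000+[.0475,-.014,0]
m=(np.hypot(X[...,0]-h[0],X[...,1]-h[1])<.035)&(X[...,2]>tcp[2]/1000-.04)&(X[...,2]<tcp[2]/1000+.075)
yl=m&(S>110)&(H>20)&(H<40); gr=m&(S<60)&(V>60)
print('yellow z rel tcp',np.percentile(X[yl][:,2]*1000-tcp[2],[1,5,95,99]).round(1), yl.sum(),gr.sum())
b=(yl|gr)&(X[...,2]<tcp[2]/1000+.048); Q=X[b]-h
def res(v):
    ax=np.array([v[2],v[3],1]);ax/=np.linalg.norm(ax);w=Q-[v[0],v[1],.015];return np.linalg.norm(np.cross(w,ax),axis=1)-.016
s=least_squares(res,[0,0,0,0],loss='soft_l1',f_scale=.003);print('off',(s.x[:2]*1000).round(1),'tilt deg',np.degrees(s.x[2:]).round(1))
```

```text
t 15.18 j [-0.72  0.62  0.51  1.73 -0.42  1.    1.27] tcp [591.3 184.2 112.3] yawY 74.11 z [-0.12   0.031 -0.992] F [ 0.7 -0.6 -1.5] w 0.0142 112.32422232627869
yellow z rel tcp [-24.6 -18.1  55.9  56.6] 101 137
off [-0.6 -0.3] tilt deg [ 0.3 -0.8]
```

Request:
servo_tool:
  commands:
    - [0, 0, 0, 1, 1.5, -30, 0.95]
    - [0, 0, 0, 1, 1.5, -55, 0.95]
    - [0, 0, 0, 1, 1.5, -68, 0.95]
    - [0, 0, 0, 1, 1.5, -72, 0.95]
    - [0, 0, 0, 1, 1.5, -74, 0.95]

```text
clock: 15.7
tcp_pos: [0.5938, 0.1877, 0.0404]
orientation: [-0.414, -2.993, -0.026]
contact_force: [-0.3, -0.4, -2.6]
grip_width: 0.0138
gripper_force: 112.7
```

Request:
servo_tool:
  commands:
    - [0, 0, 0, 0, 0, -1, 0.95]
    - [0, 0, 0, 0, 0, -1, 0.95]

```text
clock: 15.87
tcp_pos: [0.5944, 0.1882, 0.0402]
orientation: [-0.414, -2.995, -0.027]
contact_force: [0.2, 0.3, -2.2]
grip_width: 0.0142
gripper_force: 112.7
```

```bash
python3 -c "
from h import *
st()"
```

```text
t 15.87 j [-0.69  0.72  0.46  1.76 -0.47  0.88  1.31] tcp [594.4 188.2  40.2] yawY 74.26 z [-0.114  0.034 -0.993] F [ 0.2  0.3 -2.2] w 0.0142 112.71024942398071
```

Still carrying the mallet's weight about 3 mm above the pad, so I'm lowering gently until it touches.

Request:
servo_tool:
  commands:
    - [0, 0, 0, 0, -1, -1, 0.95]
    - [0, 0, 0, 0, -1, -2, 0.95]
    - [0, 0, 0, 0, -1, -3, 0.95]
    - [0, 0, 0, 0, -1, -3, 0.95]

```text
clock: 16.2
tcp_pos: [0.5933, 0.1873, 0.036]
orientation: [-0.413, -2.993, -0.026]
contact_force: [0.7, -0.1, -1.8]
grip_width: 0.0139
gripper_force: 112.8
```

Request:
servo_tool:
  commands:
    - [0, 0, 0, 0, 0, -1, 0.95]
    - [0, 0, 0, 0, 0, -1, 0.95]

```text
clock: 16.37
tcp_pos: [0.5933, 0.1874, 0.0356]
orientation: [-0.413, -2.993, -0.026]
contact_force: [-3.1, 1.0, 6.5]
grip_width: 0.0141
gripper_force: 113.9
```

Request:
servo_tool:
  commands:
    - [0, 0, 0, 0, 0, 0.5, 0.85]
    - [0, 0, 0, 0, 0, 0.5, 0.7]
    - [0, 0, 0, 0, 0, 0.5, 0.5]
    - [0, 0, 0, 0, 0, 0.5, 0.3]
    - [0, 0, 0, 0, 0, 0.5, 0.3]

```text
clock: 16.78
tcp_pos: [0.5933, 0.1872, 0.0353]
orientation: [-0.413, -2.993, -0.026]
contact_force: [-0.1, 0.4, -1.0]
grip_width: 0.0594
gripper_force: 0.0
```

Request:
servo_tool:
  commands:
    - [0, 0, 0, 1, 0, 10, 0.2]
    - [0, 0, 0, 3, -1, 30, 0.2]
    - [0, 0, 0, 7, -2, 60, 0.2]
    - [0, 0, 0, 11, -3, 95, 0.2]
    - [0, 0, 0, 11, -3, 130, 0.2]

```text
clock: 17.2
tcp_pos: [0.6046, 0.1835, 0.1672]
orientation: [-0.415, -2.993, -0.024]
contact_force: [1.3, 0.2, -0.1]
grip_width: 0.0683
gripper_force: 0.0
```

Request:
servo_tool:
  commands:
    - [0, 0, 0, -25, 30, 10, 0.2]
    - [0, 0, 0, -50, 60, 20, 0.2]
    - [0, 0, 0, -75, 90, 20, 0.2]
    - [0, 0, 0, -100, 120, 20, 0.2]
    - [0, 0, 0, -110, 150, 20, 0.2]

```text
clock: 17.62
tcp_pos: [0.4911, 0.3358, 0.1864]
orientation: [-0.411, -2.991, -0.027]
contact_force: [0.0, -0.2, -1.4]
grip_width: 0.0682
gripper_force: 0.0
```

Run:
```python
from h import *
st();p,d=r.grab_frame('scene');t,dt=r.grab_frame('top')
a=np.load('pics/scene0.npz');b=np.load('pics/top0.npz')
for n,q in(('before',b['p']),('after',t)):
    meas('top',q,(272,180,300,205),yel,.092,n+' head'); meas('top',q,(265,203,290,253),wood,.062,n+' handle')
for n,q in(('before',a['p']),('after',p)):
    meas('scene',q,(352,225,385,245),lambda H,S,V:(S>110)&(H>20)&(H<40),.092,n+' head'); meas('scene',q,(355,255,385,268),lambda H,S,V:(S>110)&(H>20)&(H<40),.012,n+' low')
meas('scene',p,(250,272,275,300),red,.051,'pin')
f=lambda i:cv2.resize(i,None,fx=5,fy=5,interpolation=cv2.INTER_CUBIC)
cv2.imwrite('pics/s7.png',np.vstack([np.hstack([f(p[215:275,335:395]),f(p[255:315,225:285])]),np.hstack([f(t[185:245,260:320]),f(t[185:245,380:440])])])[:600])
```

```text
t 17.62 j [-1.03  0.48  0.52  1.76 -0.37  1.07  0.94] tcp [491.1 335.8 186.4] yawY 74.35 z [-0.118  0.034 -0.992] F [ 0.  -0.2 -1.4] w 0.0682 0.0
before head 1644 px 285.6 194.5 mean [640.3 171.8] rect [640.8 170.8] [34.9 29.2] 0.5
before handle 3480 px 277.2 226.6 mean [552.9 197.9] rect [553.7 198.1] [ 14.4 145.6] 74.2
after head 1584 px 285.2 195.0 mean [638.8 173. ] rect [639.7 171.5] [34.2 30.6] 0.4
after handle 3617 px 276.8 227.2 mean [551.1 198.9] rect [552.4 199. ] [ 15.4 145.9] 74.4
before head 1349 px 368.5 236.8 mean [649.  166.4] rect [649.4 166.7] [31.3 51.6] 47.4
before low 662 px 367.1 257.3 mean [645.  168.4] rect [645.  169.1] [35.  26.1] 53.9
after head 1359 px 368.7 236.4 mean [647.6 168.2] rect [647.4 168.8] [31.2 51.5] 48.9
after low 636 px 367.3 257.1 mean [644.5 169.7] rect [644.9 169.9] [34.4 26.3] 57.2
pin 159 px 261.8 286.8 mean [ 639.7 -192.6] rect [ 639.7 -192.6] [10.4 12.3] 62.8
```

View pics/s7.png

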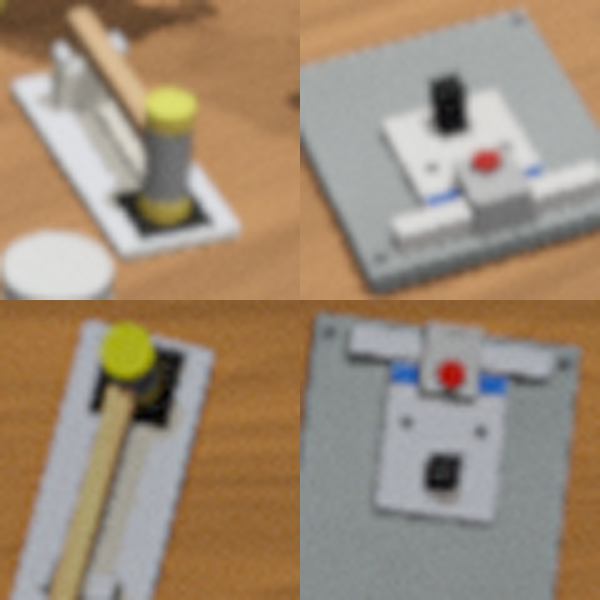

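The picture shows the mallet upright on the pad (top at (127,350), handle in the fork), within 2 mm of where it started. The plate is flush against the bar, and the red head is down on the bracket at (486,160). The arm is clear, so I'm handing in.

```bash
python3 -c "
from bench import r
print(r.hand_in())"
```

```text
the job is handed in; nothing more can be done
None
```

I handed the job in after about 17.6 s of the 58 s; no verdict came back. In the last pictures the plate is flush against the stop bar and the pin is down on the bracket (13–14 mm travel, driven by two mallet blows). The mallet is back on its rest within about 2 mm of where it started, and the jar, tip box and dish were left alone.

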